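Square the air cap and nip up its ring

ROBOT

A 6-joint arm with a two-finger parallel gripper is mounted at the origin on the work surface. World frame = base frame: x ahead of the robot, y to its left, z up, the work surface at z = 0. Lengths are in m, angles in rad, forces in N, time in s.
With the tool pointing down it reaches from about 0.375 to 0.9 m from the base axis. Payload 3.1 kg.
Tool frame: the origin (TCP) lies midway between the tips of the shut fingers; the grasp point (between the pads) lies 19 mm behind it; x points along the fingers, z is the direction in which the jaws open and shut, and the axes are right-handed (so a half turn about x gives the same grasp; the last joint's range is limited). The gripper opens to 85 mm and grips with 20 to 120 N. Pads are 22 mm wide; open, the fingers measure 114 mm over their backs; the gripper's body (76 mm by 85 mm) begins 54 mm behind the grasp point. The pads swing forward as they close: fully open they stand 13 mm farther back than shut.
Start: joints at [-1.329, 0.527, 1.433, -0, 1.181, -0.178], TCP at [0.255, -0.571, 0.231] pointing down, gripper open.
Joint ranges: [-3.08, 3.08], [-0.75, 2.2], [0.22, 2.44], [-1.43, 4.57], [0, 2.65], [-2.85, 2.85]. Speed limits (rad/s): [2.79, 2.79, 3.14, 3.14, 3.14, 3.14].

INTERFACE

Orientations are given as a unit quaternion [x, y, z, w].
In Python, from station import telemetry, optics, manip gives the robot as it stands.
- The arm moves only by the tool step_arm, never from a script. Its argument "commands" is a list of rows, each a list of 4 numbers: the shift along the tool's x, y, z in m, then the turn about the tool's x in rad. A call has 1 to 8 rows; each row is the pose to reach, as a shift and turn from the pose measured when the call began, along the tool's axes at that moment; what a row does not reach only later rows make up. A row lasts 1/12 s, in which the tool goes at most 41.7 mm and 7.16 degrees, less where a joint would pass 70% of its speed; a pose out of reach is approached as far as the arm can. A call with a gripper value outside its range is refused whole. "jaw" is the finger opening in m, from 0 to 0.0854, set as the call begins (left out, the last holds). The fingers move at their own pace and stop on an object; "grip_force" is the grip in N (left out, the last holds). Time passes only in rows, so rows that repeat a pose let the fingers close. It gives the time, the measured TCP pose, the force and the opening at its end, in the units of the state.
- telemetry.sense(): the state, without advancing time (a new reading comes with each control period).
- optics.snapshot(name): name is "scene" or "side" or "wrist"; returns the picture (420x560x3 uint8, red, green, blue); there is no depth.
- optics.camera_params(name): a dict with "mtx" (3x3 intrinsics, pixels), "origin" and "attitude" of the camera in the world. Camera axes: x right, y down, z forward; pixel columns grow to the right and rows downward; lengths in m; the calibration is good to about 2 mm. A picture is of the moment at which its call begins: read the wrist's pose just before it. camera_params takes no time and is no camera call; for the wrist camera it gives the pose at the moment of the call.
- manip.sign_off(): hands the job in, once; it reports no verdict.
The state is a dict: "t": time; "q": joint angles; "qd": joint speeds; "tau": joint torques, N m; "tcp_pos": TCP position; "tool_rot": TCP orientation; "force": force on the tool from outside, world axes, zero at the start; "ft_torque": the same for the moment, N m; "finger_gap": opening from 0.0 (shut) to 1.0 (fully open).
Only numpy, scipy, OpenCV 4.12 (cv2) and the standard library are available. Lean on these libraries where they do the work, as an engineer would, in place of code of your own. Each camera call takes 0.05 s, during which the arm holds its last target.

TASK

This spray gun has just been put back together after cleaning: its brass air cap sits crooked and the dark ring around the cap is still loose. First turn the cap by its two horns until they point straight out to the gun's two sides, square to the handle, and let go; then turn only the ring, clockwise seen from above, until it is down on its seat and nipped up to about half a newton-metre (finger-tight, never forced past 0.7), with the cap staying just as you set it. Let go, and leave the other things on the bench alone.

Things in the scene. Friction and masses are not known exactly. Their poses are not given: they have to be found in the camera images.
- gun: Spray gun (aluminium, cup off), fixed in a bench vice, nozzle straight up. Origin on the bench top under the nozzle's axis; own z up that axis, -x towards the handle, +-y to the gun's two sides. Handle 23 mm wide, 98-130 mm high, to x = -145 mm; trigger to 167 mm high, x = -10 to -104 mm; cup port at +x, to 153 mm high. Head below the ring: 27 mm across from 158 mm up.
- vice: Small grey bench vice with rubber jaws that clamps the gun's handle, fixed; same origin and axes as the gun. Base x = -30 to -165 mm, y within 60 mm; jaws x = -53 to -133 mm, y within 46 mm, 138 mm high; screw and tommy bar to y = -121 mm, 73 mm high.
- ring_mid (a point): Centre of the retaining ring, on the gun's axis, 198 mm above the bench (fixed to the gun). The ring is a dark knurled steel cylinder 38 mm across, 16 mm high (190-206 mm above the bench); it stays at that height and tightens clockwise seen from above. It starts loose, with 0.7 to 1.9 rad of light running (0.05 N m) before its seat, which can only be felt.
- ring_nip (a joint): How far the ring has been turned on after meeting its seat, rad (clockwise from above): 0 while it is loose. Turning on takes 0.38 N m plus 1.5 N m per rad, so 0.5 N m gives 0.08 rad; just after a stop the tool may feel up to 0.15 N m less than it took to turn. Let go, it stays within 0.01 rad.
- air_cap: Brass air cap inside the ring, 30 mm across, turning about the gun's axis on its own (0.04 N m). Origin on that axis, 199.5 mm above the bench. Flat face 207 mm above the bench. Two horns stand on it, along its own y: each 9 mm wide along x, 8 to 14.5 mm from the axis, tops at 217 mm. Own x starts 0.4 to 1.1 rad counter-clockwise from the gun's x; square when in line, either way round.
- polish_bottle: White bottle with an orange cap, 68 mm across, 200 mm high, standing loose; origin at its foot. Leave alone.
- tape_roll: Roll of blue masking tape lying flat, 104 mm across, 25 mm high, loose; origin at its underside. Leave alone.
- hardener_tin: Steel tin, 74 mm across, 80 mm high, loose; origin at its foot. Leave alone.
- nozzle_wrench: Steel spanner 150 mm long lying flat, loose; origin under its middle. Leave alone.

How it is judged:
By the outcome, as a careful person would: the job done as asked, in the order asked, and still so for the second after the job is handed in, with the robot touching nothing.
It also fails if it takes over 72 s, if anything falls off the work surface, if the arm or the gripper's body presses on something with over 40 N, if the wrist force passes 120 N, or if a joint passes its speed limit or range.

## Working session

There is one attempt and no reset: what is moved stays moved. The work goes in short steps, Python scripts to look and compute and a tool call to move; the robot and the scene stay as the last step left them, time stands still between calls to the robot, and variables do not carry over. Pictures are saved under pics/ and viewed, and the job is handed in when it is done.

Besides the shell and the picture viewer there is one more tool, called after "Call:" in YAML: its name, and indented under it one key for each argument. step_arm: Moves the arm, as the interface text tells. Its arguments: {"type":"object","properties":{"commands":{"type":"array","items":{"type":"array","items":{"type":"number"}}},"jaw":{"type":"number"},"grip_force":{"type":"number"}},"required":["commands"]}

```bash
ls; mkdir -p pics
python3 - <<'E'
from station import telemetry, optics
import cv2
s=telemetry.sense(); print(s)
for n in ["scene","side","wrist"]:
    p=optics.camera_params(n); print(n,p)
    im=optics.snapshot(n); cv2.imwrite(f"pics/{n}0.png",im[:,:,::-1])
E
```

```text
pics
{'t': 0.0, 'q': array([-1.32949840e+00,  5.28478790e-01,  1.43389286e+00,  4.29153031e-05,
        1.18141485e+00, -1.78493841e-01]), 'qd': array([ 0.00100436, -0.00029042, -0.00032777,  0.00070879,  0.0002667 ,
        0.00030629]), 'tau': array([ 2.03379153e-03, -4.42340684e+01, -1.78022110e+01, -5.57671558e-05,
        8.57728795e-03,  6.79387682e-06]), 'tcp_pos': array([ 0.25459946, -0.57001083,  0.23032888]), 'tool_rot': array([ 0.38539308,  0.59375765, -0.38431068,  0.59264604]), 'force': array([ 0.25763048, -0.52805982,  0.18544225]), 'ft_torque': array([ 0.00543913, -0.02585282, -0.00691555]), 'finger_gap': 0.9974328175672742}
scene {'mtx': array([[407.9863042 ,   0.        , 282.14134949],
       [  0.        , 407.9863042 , 207.62459163],
       [  0.        ,   0.        ,   1.        ]]), 'origin': array([0.79059704, 0.36913548, 1.03769207]), 'attitude': array([ 0.21612661,  0.93755389, -0.2672253 , -0.05359685])}
side {'mtx': array([[460.5091851 ,   0.        , 280.69674428],
       [  0.        , 460.5091851 , 212.16837723],
       [  0.        ,   0.        ,   1.        ]]), 'origin': array([0.51575675, 0.54314919, 0.89691253]), 'attitude': array([-0.04825793,  0.93228966, -0.3583094 ,  0.01102426])}
wrist {'mtx': array([[362.05185835,   0.        , 284.83446877],
       [  0.        , 362.05185835, 213.84484115],
       [  0.        ,   0.        ,   1.        ]]), 'origin': array([ 0.32269143, -0.54052261,  0.37176806]), 'attitude': array([ 0.83024873, -0.53819922, -0.08004996,  0.12091592])}
```

View pics/scene0.png

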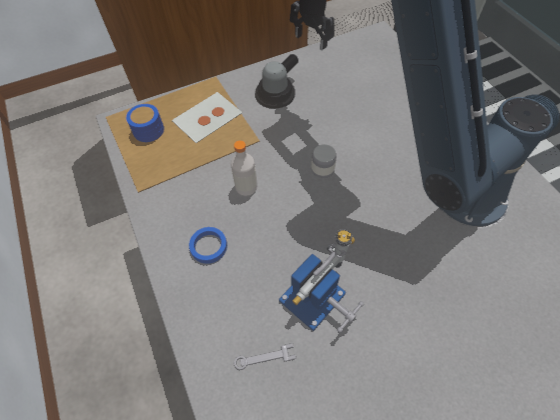

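View pics/side0.png

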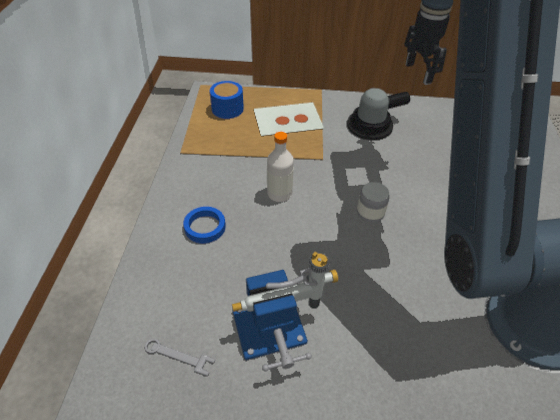

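View pics/wrist0.png

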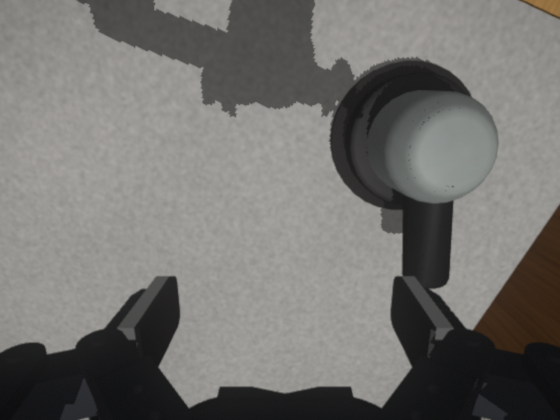

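```bash
cat > h.py <<'E'
import numpy as np, cv2
from scipy.spatial.transform import Rotation as R
from station import telemetry, optics
def ray(p,px):
    d=R.from_quat(p['attitude']).apply(np.linalg.inv(p['mtx'])@[px[0],px[1],1]); return np.array(p['origin']),d
def atz(p,px,z):
    o,d=ray(p,px); return o+d*(z-o[2])/d[2]
def proj(p,X):
    c=R.from_quat(p['attitude']).inv().apply(np.atleast_2d(X)-p['origin']); u=c@p['mtx'].T; return u[:,:2]/u[:,2:]
def tri(ps,pxs):
    A=np.zeros((3,3));b=np.zeros(3)
    for p,x in zip(ps,pxs):
        o,d=ray(p,x); d=d/np.linalg.norm(d);M=np.eye(3)-np.outer(d,d);A+=M;b+=M@o
    return np.linalg.solve(A,b)
def crop(im,x0,y0,w,h,k,name):
    c=cv2.resize(im[y0:y0+h,x0:x0+w],None,fx=k,fy=k,interpolation=cv2.INTER_CUBIC); cv2.imwrite(name,c)
E
python3 - <<'E'
import cv2;from h import crop
a=cv2.imread("pics/scene0.png");b=cv2.imread("pics/side0.png")
crop(a,270,210,100,75,8,"pics/sc0c.png");crop(b,230,235,120,90,6,"pics/sd0c.png")
E
```

```text
(no output)
```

View pics/sc0c.png

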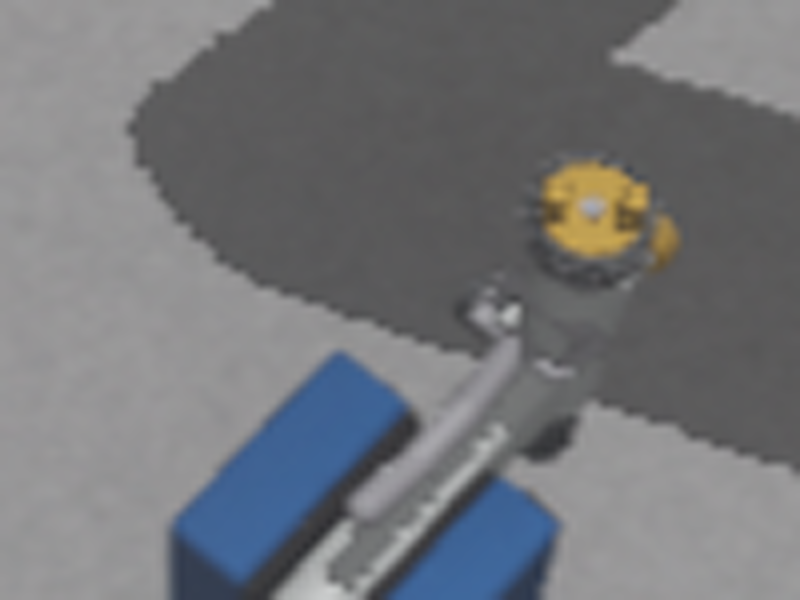

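View pics/sd0c.png

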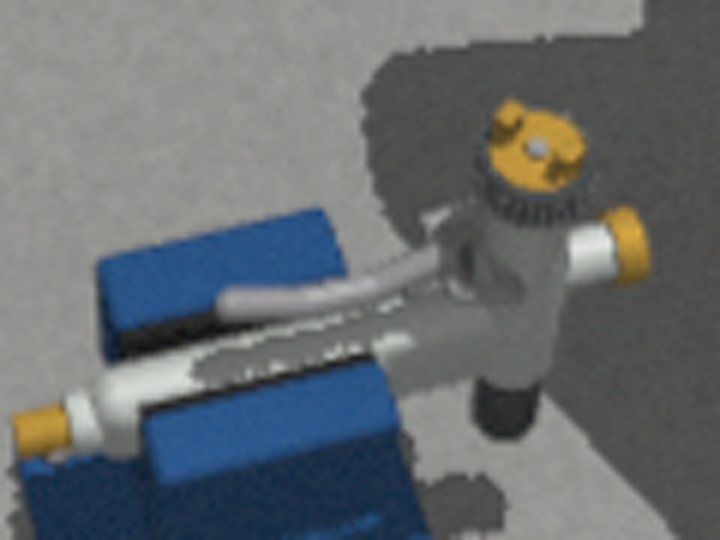

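Run:
```python
from h import *
P={n:optics.camera_params(n) for n in("scene","side")}
a=(343.6,235.5);b=(319.1,259.3)
X=tri([P["scene"],P["side"]],[a,b]);print(X, atz(P["scene"],a,.208),atz(P["side"],b,.208))
# yaw: vice jaw top edges z=.138; jaw length x
sc=lambda u,v:(270+u/8-.5,210+v/8-.5); sd=lambda u,v:(230+u/6-.5,235+v/6-.5)
for n,l in (("scene",[sc(172,525),sc(340,352),sc(412,412),sc(243,582),sc(497,475),sc(558,522)]),("side",[sd(98,260),sd(322,210),sd(345,272),sd(142,408),sd(375,362),sd(397,428),sd(160,485)])):
    for u in l: print(n,atz(P[n],u,.138))
```

```text
[0.48505822 0.03140413 0.20482589] [0.48654289 0.03300898 0.208     ] [0.48493995 0.03337024 0.208     ]
scene [0.62450237 0.04115653 0.138     ]
scene [0.55410743 0.01352224 0.138     ]
scene [0.54402286 0.04042365 0.138     ]
scene [0.61380797 0.06605383 0.138     ]
scene [0.5311736  0.06927109 0.138     ]
scene [0.52240914 0.09006162 0.138     ]
side [0.62312939 0.04203086 0.138     ]
side [0.55211454 0.01443164 0.138     ]
side [0.54233497 0.03801458 0.138     ]
side [0.60120332 0.09538551 0.138     ]
side [0.52981259 0.07091354 0.138     ]
side [0.52102162 0.0940093  0.138     ]
side [0.5919812  0.12162111 0.138     ]
```

Run:
```python
from h import *
s=telemetry.sense();M=R.from_quat(s['tool_rot']).as_matrix();print(s['t']);print(M.round(3))
P={n:optics.camera_params(n) for n in("scene","side")}
sc=lambda u,v:(270+u/8-.5,210+v/8-.5); sd=lambda u,v:(230+u/6-.5,235+v/6-.5)
for n,u,z in(("side",sd(508,112),.217),("side",sd(570,155),.217),("scene",sc(548,200),.217),("scene",sc(637,195),.217)):print(n,atz(P[n],u,z))
# bottle, tin
for n,u in(("scene",(244,190)),("side",(280,196)),("scene",(324,168)),("side",(372,212))):print(n,atz(P[n],u,0))
d=np.array([.487,.033,.36])-s['tcp_pos'];print(M.T@d)
```

```text
0.15
[[-0.     0.913  0.408]
 [ 0.002  0.408 -0.913]
 [-1.     0.    -0.002]]
side [0.49498005 0.02707558 0.217     ]
side [0.47546347 0.04128564 0.217     ]
scene [0.49991027 0.02886259 0.217     ]
scene [0.47653631 0.03856934 0.217     ]
scene [ 0.60490018 -0.322504    0.        ]
side [ 5.89958642e-01 -3.20483362e-01  1.11022302e-16]
scene [ 0.34422815 -0.28754894  0.        ]
side [ 0.34348438 -0.2892171   0.        ]
[-0.12855392  0.4580747  -0.45635671]
```

Call:
step_arm:
  commands:
    - [-0.03,0.01,-0.01,-0.12]
    - [-0.06,0.03,-0.03,-0.24]
    - [-0.09,0.05,-0.05,-0.36]
    - [-0.11,0.075,-0.075,-0.48]
    - [-0.12,0.1,-0.1,-0.6]
    - [-0.13,0.128,-0.128,-0.72]
    - [-0.13,0.155,-0.155,-0.84]
    - [-0.13,0.18,-0.18,-0.96]

```text
t: 0.82
tcp_pos: [0.3461, -0.3307, 0.3616]
tool_rot: [0.066, 0.704, -0.065, 0.704]
force: [-0.0, 0.5, -0.6]
finger_gap: 0.999
```

```bash
cat > go.py <<'E'
import sys
from h import *
s=telemetry.sense();M=R.from_quat(s['tool_rot']).as_matrix()
x,y,z,yaw=map(float,sys.argv[1:5])
d=M.T@(np.array([x,y,z])-s['tcp_pos']); cy=np.degrees(np.arctan2(M[1,2],M[0,2]))
print('t',s['t'].__round__(2),'pos',s['tcp_pos'].round(4),'yaw',cy.round(2),'q',s['q'].round(3));print('shift',d.round(4),'turn',np.radians((cy-yaw+180)%360-180).round(4),'tilt',M[:,0].round(4),'gap',round(s['finger_gap'],3),'F',s['force'].round(2),'T',s['ft_torque'].round(3))
E
python3 go.py .487 .033 .32 60
```

```text
t 0.82 pos [ 0.3461 -0.3307  0.3616] yaw -10.61 q [-9.970e-01  1.830e-01  1.601e+00  1.000e-03  1.359e+00 -8.120e-01]
shift [0.0419 0.3834 0.0715] turn -1.2324 tilt [ 6.e-04  7.e-04 -1.e+00] gap 0.999 F [-0.04  0.5  -0.59] T [-0.018 -0.028  0.034]
```

Call:
step_arm:
  commands:
    - [0,0.04,0.008,-0.12]
    - [0,0.08,0.015,-0.24]
    - [0,0.12,0.022,-0.36]
    - [0,0.16,0.03,-0.48]
    - [0.005,0.2,0.037,-0.6]
    - [0.01,0.24,0.045,-0.72]
    - [0.015,0.28,0.052,-0.84]
    - [0.02,0.32,0.06,-0.96]

```text
t: 1.48
tcp_pos: [0.464, -0.0251, 0.3417]
tool_rot: [-0.269, 0.654, 0.269, 0.654]
force: [0.6, -1.0, 0.9]
finger_gap: 0.998
```

```bash
python3 go.py .487 .033 .32 60
```

```text
t 1.48 pos [ 0.464  -0.0251  0.3417] yaw 44.73 q [-2.960e-01  1.780e-01  1.663e+00  1.000e-03  1.300e+00 -1.077e+00]
shift [0.0218 0.025  0.0572] turn -0.2666 tilt [ 6.e-04  7.e-04 -1.e+00] gap 0.998 F [ 0.64 -0.95  0.88] T [-0.039 -0.013 -0.006]
```

Call:
step_arm:
  commands:
    - [0.01,0.012,0.03,-0.12]
    - [0.02,0.025,0.057,-0.24]
    - [0.022,0.025,0.057,-0.267]
    - [0.022,0.025,0.057,-0.267]
    - [0.022,0.025,0.057,-0.267]

```text
t: 1.9
tcp_pos: [0.4866, 0.0331, 0.3194]
tool_rot: [-0.353, 0.612, 0.354, 0.612]
force: [0.4, 0.3, -0.2]
finger_gap: 1.002
```

```bash
python3 go.py .487 .033 .32 60
python3 - <<'E'
from h import *
import json
p=optics.camera_params("wrist"); im=optics.snapshot("wrist")[:,:,::-1]; cv2.imwrite("pics/w1.png",im); json.dump({k:np.array(v).tolist() for k,v in p.items()},open("w1.json","w"))
im=np.ascontiguousarray(im); u=proj(p,[[.486,.033,.207]])[0];print(u)
x0=int(u[0])-70;y0=int(u[1])-52;print(x0,y0);crop(im,x0,y0,140,105,5.5,"pics/w1c.png")
E
```

```text
t 1.9 pos [0.4866 0.0331 0.3194] yaw 60.03 q [-0.162  0.237  1.649  0.     1.257 -1.21 ]
shift [-0.0006 -0.0004  0.0002] turn 0.0004 tilt [-4.e-04  5.e-04 -1.e+00] gap 1.002 F [ 0.44  0.33 -0.22] T [ 0.006 -0.036  0.019]
[283.29429976 208.27487958]
213 156
```

View pics/w1.png

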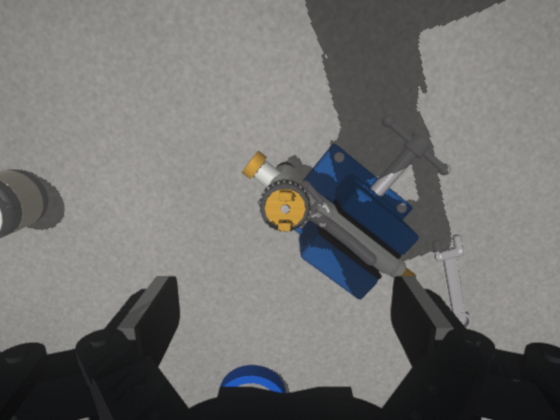

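View pics/w1c.png

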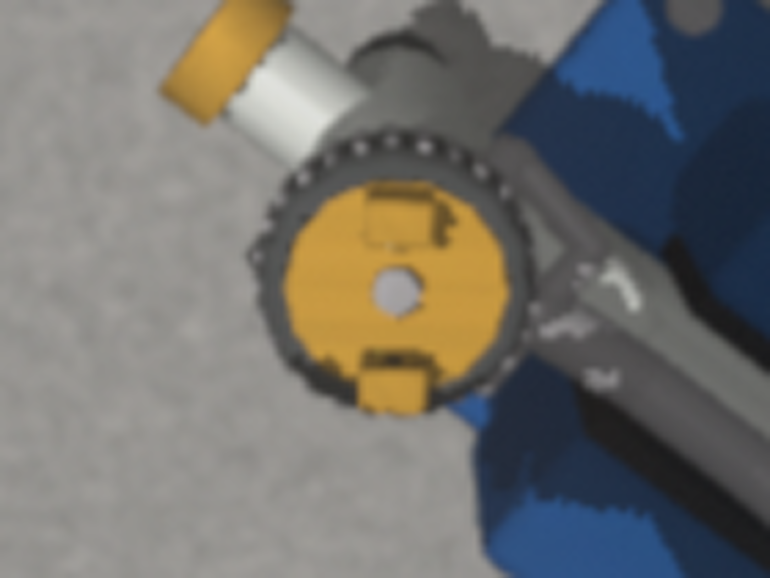

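Run:
```python
from h import *
import json
p=json.load(open("w1.json"));p={k:np.array(v) for k,v in p.items()}
c=lambda u,v:(213+u/5.5-.5+.09,156+v/5.5-.5+.09)
print(atz(p,c(397,291),.208)); a=atz(p,c(399.5,221),.217);b=atz(p,c(395,391),.217);print(a,b,(a+b)/2,np.degrees(np.arctan2(*(b-a)[1::-1])),np.linalg.norm(a-b))
im=cv2.imread("pics/w1.png");crop(im,240,140,200,150,4,"pics/w1d.png")
```

```text
[0.4864378  0.03398841 0.208     ]
[0.47642829 0.04010588 0.217     ] [0.49572071 0.02832325 0.217     ] [0.4860745  0.03421457 0.217     ] -31.4140155917594 0.022605923200397667
```

View pics/w1d.png

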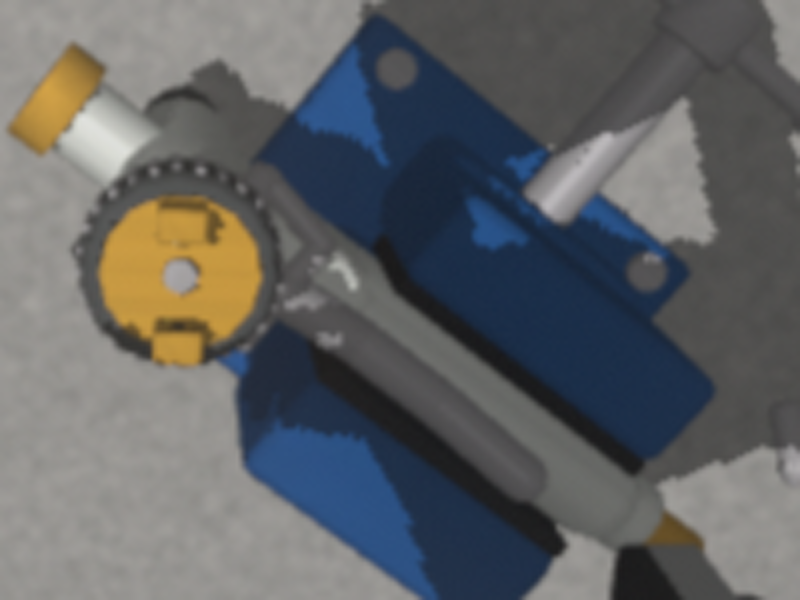

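Run:
```python
from h import *
import json
p=json.load(open("w1.json"));p={k:np.array(v) for k,v in p.items()}
c=lambda u,v:(240+u/4-.375,140+v/4-.375)
for a,b,z in(((395,285),(628,460),.138),((470,160),(712,385),.138),((245,465),(435,598),.138),((390,240),(640,470),.138),((375,15),(690,268),.012),((315,375),(550,552),.138),((400,290),(630,465),.138)):
    A=atz(p,c(*a),z);B=atz(p,c(*b),z);print(A.round(4),B.round(4),np.degrees(np.arctan2(*(B-A)[1::-1])).round(2))
# axis from centre to cup-port centre/handle
for u,z in(((57,97),.14),((672,528),.114)):
    A=atz(p,c(*u),z);print(A,np.degrees(np.arctan2(A[1]-.034,A[0]-.4862))%180)
```

```text
[0.5306 0.0661 0.138 ] [0.5977 0.0944 0.138 ] 22.9
[0.5129 0.0945 0.138 ] [0.5902 0.1198 0.138 ] 18.2
[0.5527 0.0139 0.138 ] [0.6075 0.0373 0.138 ] 23.14
[0.5205 0.0701 0.138 ] [0.6015 0.0959 0.138 ] 17.63
[0.4929 0.0992 0.012 ] [0.6147 0.1497 0.012 ] 22.49
[0.5409 0.0395 0.138 ] [0.6104 0.0675 0.138 ] 21.97
[0.5323 0.0666 0.138 ] [0.5991 0.0943 0.138 ] 22.55
[0.4538433  0.02122113 0.14      ] 21.550916273997956
[0.63400503 0.09816099 0.114     ] 23.465282233514763
```

Run:
```python
from h import *
import json
from scipy.optimize import least_squares
p=json.load(open("w1.json"));W={k:np.array(v) for k,v in p.items()}
S=optics.camera_params("scene");D=optics.camera_params("side")
c=lambda u,v:(240+u/4-.375,140+v/4-.375)
sc=lambda u,v:(270+u/8-.44,210+v/8-.44); sd=lambda u,v:(230+u/6-.42,235+v/6-.42)
obs=[(0,sc(172,525),(-133,46,138)),(0,sc(340,352),(-53,46,138)),(0,sc(558,522),(-53,-46,138)),(0,sc(592,207),(0,0,208)),
(1,sd(98,260),(-133,46,138)),(1,sd(322,210),(-53,46,138)),(1,sd(397,428),(-53,-46,138)),(1,sd(160,485),(-133,-46,138)),(1,sd(537,148),(0,0,208)),
(2,c(245,465),(-53,46,138)),(2,c(712,385),(-133,-46,138)),(2,c(180,275),(0,0,208)),(2,c(375,15),(-30,-60,12)),(2,c(690,268),(-165,-60,12))]
C=[S,D,W]
def f(v,raw=False):
    r=[]
    for k,u,X in obs:
        y=np.radians(v[2]+180);X=np.array(X)/1000
        w=np.array([v[0]+np.cos(y)*X[0]-np.sin(y)*X[1],v[1]+np.sin(y)*X[0]+np.cos(y)*X[1],X[2]])
        o=np.array([v[3+2*k],v[4+2*k],0])
        r.append(proj(C[k],w+o)[0]-u)
    r=np.array(r)
    if raw:return r
    return np.r_[r.ravel(),np.array(v[3:])/.001]
s=least_squares(f,[.486,.034,22]+[0]*6,x_scale=[.01,.01,1]+[.001]*6,loss='soft_l1')
print(s.x.round(4));print(np.c_[[o[0] for o in obs],f(s.x,True)].round(2))
J=s.jac;print(np.sqrt(np.diag(np.linalg.inv(J.T@J))).round(4)[:3])
```

```text
[ 4.85900e-01  3.33000e-02  2.16636e+01  2.00000e-04 -0.00000e+00
 -3.00000e-04 -1.00000e-04  1.00000e-04  1.00000e-04]
[[ 0.   -1.16 -0.24]
 [ 0.   -0.06 -1.53]
 [ 0.    2.64  1.2 ]
 [ 0.    0.28  0.06]
 [ 1.   -1.44 -1.25]
 [ 1.    0.26 -1.86]
 [ 1.    1.53  0.8 ]
 [ 1.   -0.47  1.58]
 [ 1.   -0.34 -0.03]
 [ 2.   -3.56  1.34]
 [ 2.    6.26 -0.6 ]
 [ 2.   -0.91 -0.04]
 [ 2.    0.26 -1.28]
 [ 2.    1.07  1.44]]
[0.0009 0.0009 0.4514]
```

```bash
python3 go.py .4862 .034 .225 58.6
```

```text
t 1.95 pos [0.4868 0.0325 0.3198] yaw 59.96 q [-1.630e-01  2.360e-01  1.648e+00  1.000e-03  1.257e+00 -1.210e+00]
shift [0.0948 0.0013 0.001 ] turn 0.0237 tilt [ 4.e-04  4.e-04 -1.e+00] gap 0.999 F [-0.22 -0.09 -0.84] T [-0.045  0.007 -0.054]
```

Call:
step_arm:
  commands:
    - [0.03,0.001,0.001,0.024]
    - [0.06,0.001,0.001,0.024]
    - [0.08,0.001,0.001,0.024]
    - [0.093,0.001,0.001,0.024]
    - [0.095,0.001,0.001,0.024]
    - [0.095,0.001,0.001,0.024]
    - [0.095,0.001,0.001,0.024]
    - [0.095,0.001,0.001,0.024]
  jaw: 0.03
  grip_force: 20

```text
t: 2.62
tcp_pos: [0.4875, 0.0333, 0.2261]
tool_rot: [-0.346, 0.616, 0.345, 0.618]
force: [-0.2, 0.2, -0.5]
finger_gap: 0.353
```

```bash
python3 go.py .4862 .034 .210 58.6
python3 - <<'E'
from h import *
im=np.ascontiguousarray(optics.snapshot("wrist")[:,:,::-1]);cv2.imwrite("pics/w2.png",im); u=proj(optics.camera_params("wrist"),[[.4862,.034,.217]])[0];print(u)
crop(im,int(u[0])-100,int(u[1])-75,200,150,4,"pics/w2c.png")
E
```

```text
t 2.62 pos [0.4875 0.0333 0.2261] yaw 58.52 q [-1.610e-01  3.510e-01  1.775e+00  1.000e-03  1.012e+00 -1.183e+00]
shift [ 0.0161  0.0015 -0.0001] turn -0.0013 tilt [ 3.3e-03 -1.0e-04 -1.0e+00] gap 0.353 F [-0.17  0.16 -0.49] T [-0.071 -0.018 -0.006]
[283.11678352 268.64347327]
```

View pics/w2c.png

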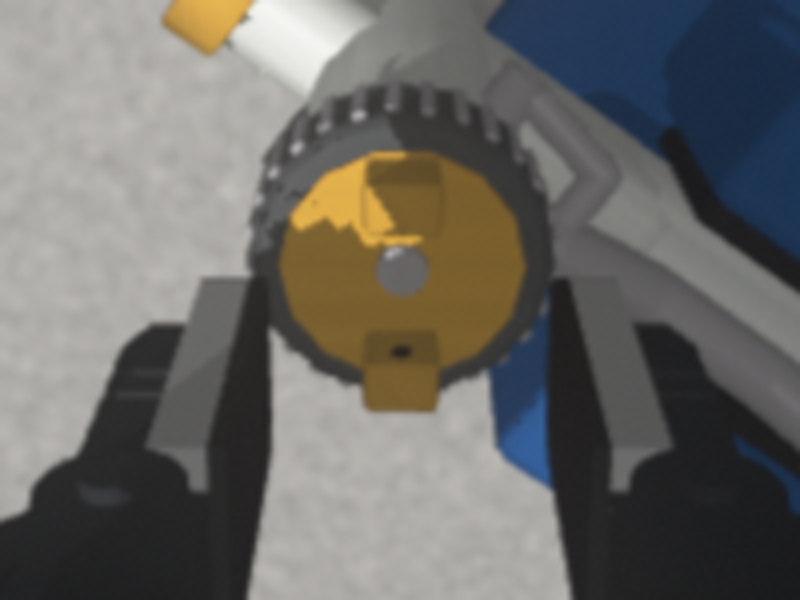

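Call:
step_arm:
  commands:
    - [0.008,0.001,-0.001,0]
    - [0.016,0.001,-0.001,0]
    - [0.016,0.001,-0.001,0]

```text
t: 2.92
tcp_pos: [0.4849, 0.0333, 0.2088]
tool_rot: [-0.346, 0.617, 0.346, 0.617]
force: [-0.8, 0.4, 0.1]
finger_gap: 0.352
```

Call:
step_arm:
  commands:
    - [0,0,0,0]
    - [0,0,0,0]
    - [0,0,0,0]
    - [0,0,0,0]
    - [0,0,0,0]
    - [0,0,0,0]
  jaw: 0.005
  grip_force: 20

```text
t: 3.42
tcp_pos: [0.4847, 0.0339, 0.2085]
tool_rot: [-0.345, 0.617, 0.346, 0.617]
force: [1.5, 3.7, -5.3]
finger_gap: 0.09
```

```bash
python3 go.py .4862 .034 .210 22
python3 - <<'E'
from h import *
im=np.ascontiguousarray(optics.snapshot("wrist")[:,:,::-1]);cv2.imwrite("pics/w3.png",im)
crop(im,180,200,200,150,4,"pics/w3c.png")
E
```

```text
t 3.42 pos [0.4847 0.0339 0.2085] yaw 58.52 q [-0.162  0.375  1.8    0.002  0.967 -1.184]
shift [-0.0015 -0.0012  0.0009] turn 0.6375 tilt [ 1.0e-04  1.5e-03 -1.0e+00] gap 0.09 F [ 1.49  3.71 -5.3 ] T [ 0.633 -0.248  0.01 ]
```

View pics/w3c.png

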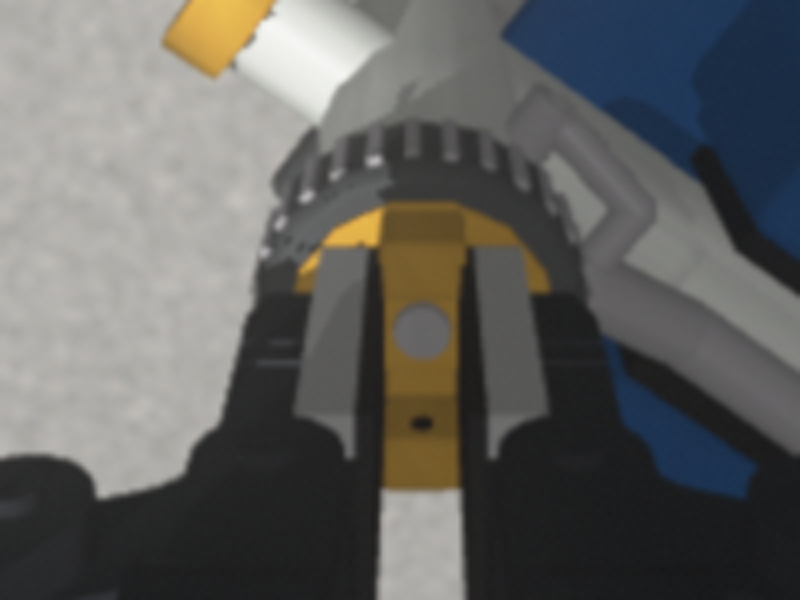

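Call:
step_arm:
  commands:
    - [0,0,0,0.09]
    - [0,0,0,0.18]
    - [0,0,0,0.27]
    - [0,0,0,0.36]
    - [0,0,0,0.45]
    - [0,0,0,0.54]
    - [0,0,0,0.637]
    - [0,0,0,0.637]

```text
t: 4.13
tcp_pos: [0.4852, 0.0343, 0.2085]
tool_rot: [-0.134, 0.694, 0.135, 0.695]
force: [2.8, 5.0, -4.9]
finger_gap: 0.09
```

```bash
python3 go.py .4862 .034 .210 22
python3 - <<'E'
from h import *
p=optics.camera_params("wrist")
im=np.ascontiguousarray(optics.snapshot("wrist")[:,:,::-1]);cv2.imwrite("pics/w4.png",im)
E
```

```text
t 4.13 pos [0.4852 0.0343 0.2085] yaw 21.91 q [-0.161  0.375  1.799  0.003  0.967 -0.545]
shift [-0.0015 -0.0007  0.0008] turn -0.0016 tilt [ 0.0013  0.0024 -1.    ] gap 0.09 F [ 2.77  4.96 -4.91] T [ 0.801 -0.369 -0.016]
```

View pics/w4.png

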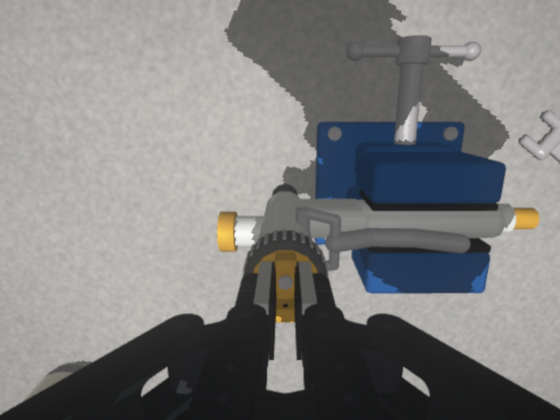

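Run:
```python
from h import *
im=cv2.imread("pics/w4.png");crop(im,300,105,200,100,4,"pics/w4a.png");crop(im,320,200,200,110,4,"pics/w4b.png")
```

```text
(no output)
```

View pics/w4a.png

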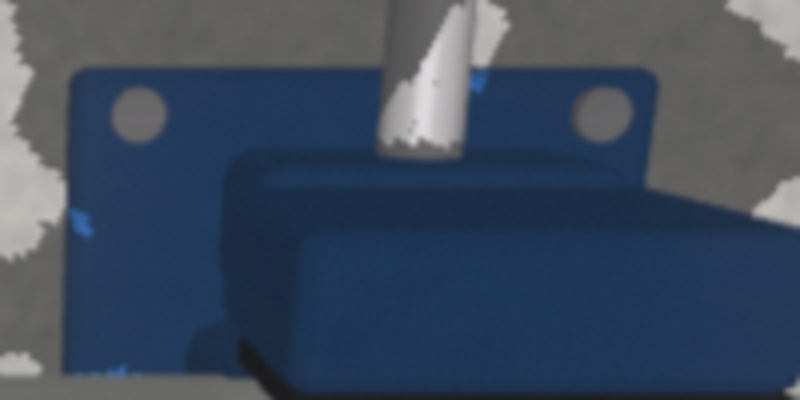

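View pics/w4b.png

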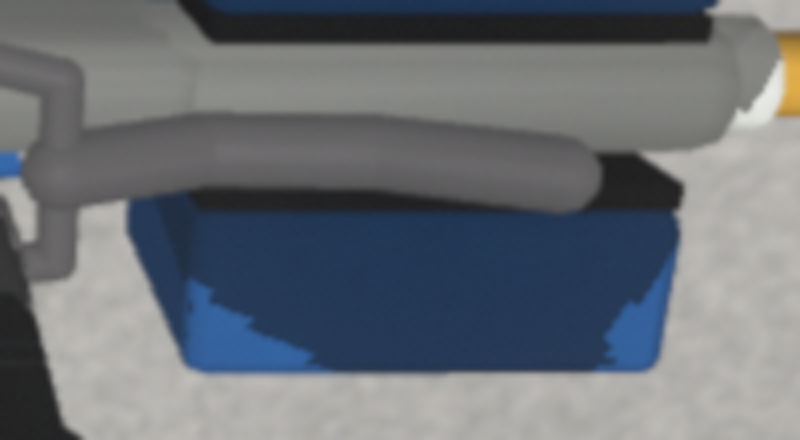

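Run:
```python
from h import *
p=optics.camera_params("wrist");print(telemetry.sense()['t'],telemetry.sense()['tcp_pos'])
a=lambda u,v:(300+u/4-.375,105+v/4-.375)
b=lambda u,v:(320+u/4-.375,200+v/4-.375)
for A,B,z in((a(85,68),a(645,68),.012),(b(200,210),b(670,210),.138),(b(200,373),b(650,372),.138),(b(215,42),b(712,40),.138),(a(139,115),a(602,115),.012),(a(310,232),a(795,232),.138)):
    A=atz(p,A,z);B=atz(p,B,z);print(A.round(4),B.round(4),np.degrees(np.arctan2(*(B-A)[1::-1])).round(2))
```

```text
4.1833 [0.48520654 0.03429771 0.20847176]
[0.4947 0.1019 0.012 ] [0.6124 0.1497 0.012 ] 22.1
[0.5419 0.0403 0.138 ] [0.6108 0.0682 0.138 ] 22.03
[0.5544 0.0145 0.138 ] [0.6227 0.0422 0.138 ] 22.14
[0.5319 0.0661 0.138 ] [0.602  0.0948 0.138 ] 22.29
[0.5104 0.097  0.012 ] [0.6085 0.1369 0.012 ] 22.09
[0.5211 0.093  0.138 ] [0.5872 0.1198 0.138 ] 22.08
```

Call:
step_arm:
  commands:
    - [0,0,0,0]
    - [0,0,0,0]
    - [0,0,0,0]
    - [0,0,0,0]
  jaw: 0.03

```text
t: 4.52
tcp_pos: [0.4853, 0.0338, 0.2088]
tool_rot: [-0.135, 0.693, 0.136, 0.695]
force: [-0.2, -0.7, -0.9]
finger_gap: 0.355
```

Call:
step_arm:
  commands:
    - [-0.03,0,0,0]
    - [-0.06,0,0,0]
    - [-0.09,0,0,0]
    - [-0.09,0,0,0]
    - [-0.09,0,0,0]
  jaw: 0.085

```text
t: 4.93
tcp_pos: [0.4863, 0.0332, 0.3008]
tool_rot: [-0.136, 0.692, 0.135, 0.696]
force: [0.6, -0.2, 0.7]
finger_gap: 0.992
```

```bash
python3 go.py .4862 .034 .210 22
python3 - <<'E'
from h import *
import json
p=optics.camera_params("wrist")
im=np.ascontiguousarray(optics.snapshot("wrist")[:,:,::-1]);cv2.imwrite("pics/w5.png",im);json.dump({k:np.array(v).tolist() for k,v in p.items()},open("w5.json","w"))
u=proj(p,[[.4862,.034,.208]])[0].astype(int);print(u);crop(im,u[0]-50,u[1]-40,100,75,8,"pics/w5c.png")
crop(im,u[0]-40,u[1]-80,220,160,3.6,"pics/w5d.png")
E
```

```text
t 4.93 pos [0.4863 0.0332 0.3008] yaw 22.16 q [-1.620e-01  2.530e-01  1.682e+00  1.000e-03  1.200e+00 -5.490e-01]
shift [ 0.0908  0.001  -0.0003] turn 0.0027 tilt [ 6.7e-03  1.0e-04 -1.0e+00] gap 0.992 F [ 0.57 -0.19  0.7 ] T [0.014 0.066 0.009]
[282 216]
```

View pics/w5c.png

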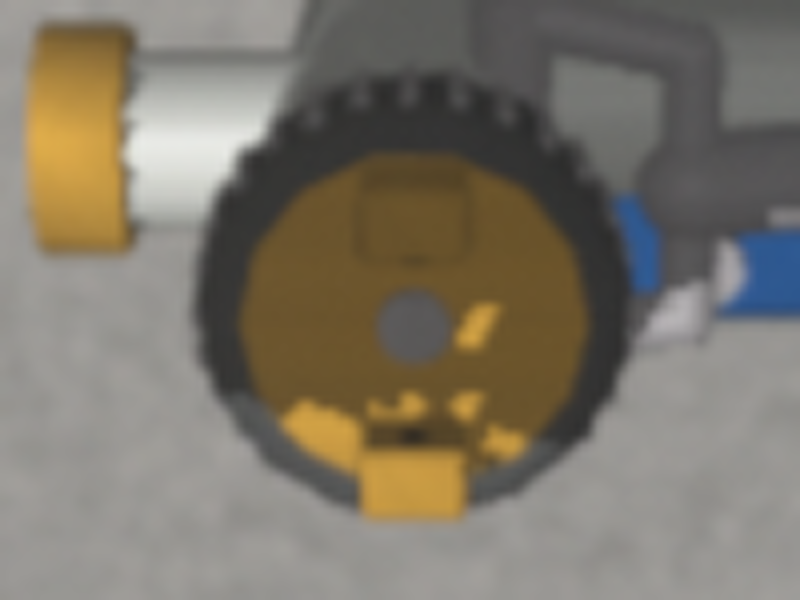

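View pics/w5d.png

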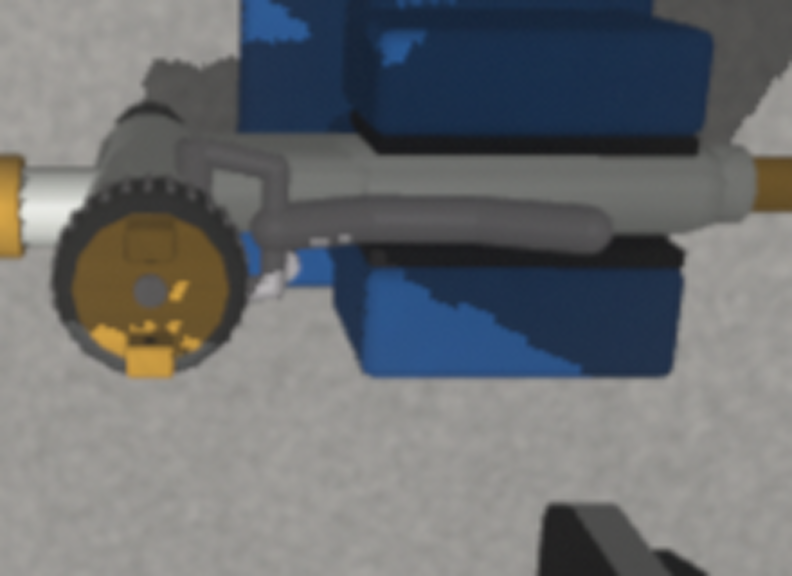

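Call:
step_arm:
  commands:
    - [0.03,0.0005,0,0]
    - [0.06,0.0005,0,0]
    - [0.085,0.0005,0,0]
    - [0.105,0.0005,0,0]
    - [0.117,0.0005,0,0]
    - [0.117,0.0005,0,0]
    - [0.117,0.0005,0,0]
  jaw: 0.06

```text
t: 5.57
tcp_pos: [0.4837, 0.0341, 0.1806]
tool_rot: [-0.135, 0.694, 0.136, 0.693]
force: [-0.0, -0.3, 0.1]
finger_gap: 0.701
```

```bash
python3 go.py .486 .0338 .184 22
python3 - <<'E'
from h import *
im=np.ascontiguousarray(optics.snapshot("wrist")[:,:,::-1]);cv2.imwrite("pics/w6.png",im)
im=np.ascontiguousarray(optics.snapshot("side")[:,:,::-1]);crop(im,230,190,160,120,5,"pics/sd6.png")
E
```

```text
t 5.57 pos [0.4837 0.0341 0.1806] yaw 22.15 q [-0.161  0.418  1.83   0.002  0.896 -0.549]
shift [-0.0034 -0.0011  0.002 ] turn 0.0025 tilt [-0.0019  0.0015 -1.    ] gap 0.701 F [-0.02 -0.32  0.05] T [0.013 0.042 0.019]
```

View pics/w6.png

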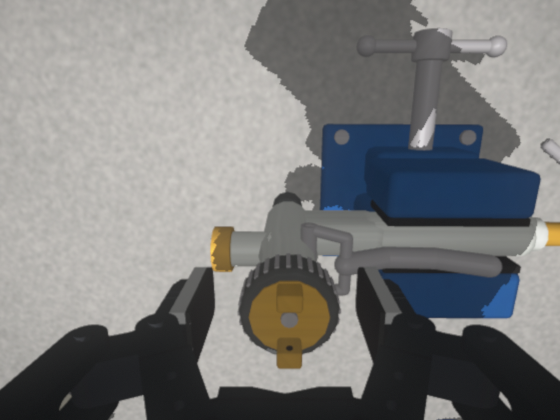

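View pics/sd6.png

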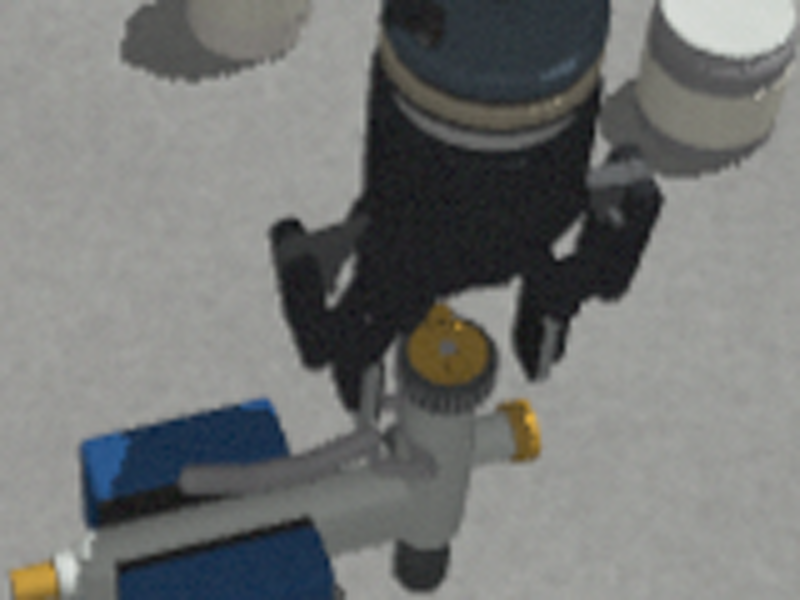

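Call:
step_arm:
  commands:
    - [-0.003,-0.001,0.002,0]
    - [-0.003,-0.001,0.002,0]

```text
t: 5.83
tcp_pos: [0.489, 0.0335, 0.1867]
tool_rot: [-0.136, 0.692, 0.136, 0.696]
force: [0.2, -0.4, 0.1]
finger_gap: 0.7
```

Call:
step_arm:
  commands:
    - [0,0,0,0]
    - [0,0,0,0]
    - [0,0,0,0]
    - [0,0,0,0]
    - [0,0,0,0]
    - [0,0,0,0]
  jaw: 0.03
  grip_force: 50

```text
t: 6.33
tcp_pos: [0.4862, 0.0326, 0.1877]
tool_rot: [-0.137, 0.694, 0.136, 0.694]
force: [-6.5, -4.2, 11.4]
finger_gap: 0.417
```

```bash
python3 go.py .486 .0338 .184 22
python3 - <<'E'
from h import *
im=np.ascontiguousarray(optics.snapshot("wrist")[:,:,::-1]);cv2.imwrite("pics/w7.png",im)
E
```

```text
t 6.33 pos [0.4862 0.0326 0.1877] yaw 22.26 q [-0.162  0.408  1.819 -0.003  0.913 -0.549]
shift [0.0037 0.0012 0.0003] turn 0.0046 tilt [ 7.0e-04 -2.3e-03 -1.0e+00] gap 0.417 F [-6.5  -4.15 11.39] T [-0.789  1.28   0.055]
```

View pics/w7.png

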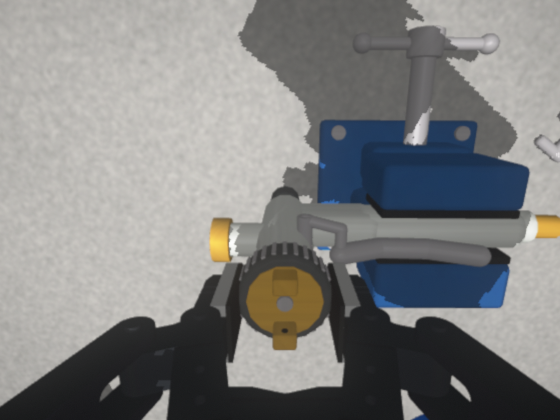

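Call:
step_arm:
  commands:
    - [0,0,0,0.06]
    - [0,0,0,0.12]
    - [0,0,0,0.18]
    - [0,0,0,0.24]
    - [0,0,0,0.3]

```text
t: 6.8
tcp_pos: [0.4857, 0.0324, 0.1879]
tool_rot: [-0.031, 0.706, 0.029, 0.706]
force: [-0.8, -0.4, 0.1]
finger_gap: 0.418
```

```bash
python3 go.py .486 .0338 .184 22
python3 - <<'E'
from h import *
im=np.ascontiguousarray(optics.snapshot("wrist")[:,:,::-1]);cv2.imwrite("pics/w8.png",im)
E
```

```text
t 6.8 pos [0.4857 0.0324 0.1879] yaw 4.94 q [-0.162  0.408  1.819 -0.003  0.914 -0.246]
shift [0.0039 0.0014 0.0004] turn -0.2978 tilt [ 1.0e-04 -2.8e-03 -1.0e+00] gap 0.418 F [-0.83 -0.42  0.07] T [-0.133  0.177  0.134]
```

View pics/w8.png

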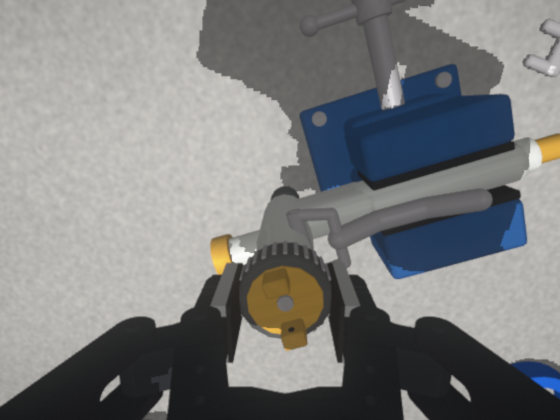

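Call:
step_arm:
  commands:
    - [0,0,0,0.07]
    - [0,0,0,0.14]
    - [0,0,0,0.21]
    - [0,0,0,0.28]
    - [0,0,0,0.35]

```text
t: 7.27
tcp_pos: [0.4854, 0.0325, 0.1879]
tool_rot: [0.093, 0.701, -0.095, 0.701]
force: [-0.7, -0.9, -0.5]
finger_gap: 0.417
```

```bash
cat > st.py <<'E'
from h import *
s=telemetry.sense();M=R.from_quat(s['tool_rot']).as_matrix();y=np.arctan2(M[1,2],M[0,2])
print(round(s['t'],2),'yaw rad',y.round(4),'q6',s['q'][5].round(4),'Tz',s['ft_torque'].round(3),'tau6',s['tau'][5].round(3),'F',s['force'].round(2),s['tcp_pos'].round(4),round(s['finger_gap'],3))
E
python3 st.py
```

```text
7.27 yaw rad -0.2677 q6 0.1082 Tz [-0.028  0.149  0.045] tau6 -0.494 F [-0.69 -0.91 -0.52] [0.4854 0.0325 0.1879] 0.417
```

Call:
step_arm:
  commands:
    - [0,0,0,0.03]
    - [0,0,0,0.05]

```text
t: 7.43
tcp_pos: [0.4853, 0.0325, 0.1879]
tool_rot: [0.111, 0.698, -0.113, 0.698]
force: [1.0, -0.7, -2.3]
finger_gap: 0.418
```

```bash
python3 st.py
```

```text
7.43 yaw rad -0.3177 q6 0.1583 Tz [ 0.025 -0.025  0.025] tau6 -0.018 F [ 0.96 -0.69 -2.34] [0.4853 0.0325 0.1879] 0.418
```

Call:
step_arm:
  commands:
    - [0,0,0,0.03]
    - [0,0,0,0.06]

```text
t: 7.6
tcp_pos: [0.4852, 0.0325, 0.188]
tool_rot: [0.132, 0.694, -0.134, 0.695]
force: [1.4, -0.2, -2.2]
finger_gap: 0.419
```

```bash
python3 st.py
```

```text
7.6 yaw rad -0.378 q6 0.2186 Tz [-0.023  0.035 -0.023] tau6 -0.188 F [ 1.44 -0.23 -2.19] [0.4852 0.0325 0.188 ] 0.419
```

Call:
step_arm:
  commands:
    - [0,0,0,0.03]
    - [0,0,0,0.06]

```text
t: 7.77
tcp_pos: [0.4852, 0.0325, 0.1879]
tool_rot: [0.153, 0.69, -0.155, 0.69]
force: [1.9, -0.3, -2.9]
finger_gap: 0.418
```

```bash
python3 st.py
```

```text
7.77 yaw rad -0.4384 q6 0.2789 Tz [0.055 0.07  0.037] tau6 -0.182 F [ 1.91 -0.28 -2.92] [0.4852 0.0325 0.1879] 0.418
```

Call:
step_arm:
  commands:
    - [0,0,0,0.03]
    - [0,0,0,0.06]

```text
t: 7.93
tcp_pos: [0.4851, 0.0326, 0.1879]
tool_rot: [0.173, 0.685, -0.175, 0.685]
force: [0.5, -0.7, -1.4]
finger_gap: 0.418
```

```bash
python3 st.py
```

```text
7.93 yaw rad -0.4986 q6 0.3391 Tz [0.087 0.028 0.064] tau6 -0.182 F [ 0.51 -0.73 -1.36] [0.4851 0.0326 0.1879] 0.418
```

Call:
step_arm:
  commands:
    - [0,0,0,0.03]
    - [0,0,0,0.06]

```text
t: 8.1
tcp_pos: [0.4851, 0.0326, 0.188]
tool_rot: [0.194, 0.68, -0.196, 0.68]
force: [0.9, -0.3, -2.5]
finger_gap: 0.418
```

```bash
python3 st.py
```

```text
8.1 yaw rad -0.559 q6 0.3995 Tz [0.029 0.079 0.074] tau6 -0.182 F [ 0.86 -0.33 -2.49] [0.4851 0.0326 0.188 ] 0.418
```

Call:
step_arm:
  commands:
    - [0,0,0,0.03]
    - [0,0,0,0.06]

```text
t: 8.27
tcp_pos: [0.485, 0.0326, 0.188]
tool_rot: [0.215, 0.673, -0.216, 0.674]
force: [0.3, -1.2, -2.8]
finger_gap: 0.417
```

```bash
python3 st.py
```

```text
8.27 yaw rad -0.6193 q6 0.4597 Tz [0.039 0.034 0.107] tau6 -0.182 F [ 0.28 -1.19 -2.85] [0.485  0.0326 0.188 ] 0.417
```

Call:
step_arm:
  commands:
    - [0,0,0,0.03]
    - [0,0,0,0.06]

```text
t: 8.43
tcp_pos: [0.485, 0.0327, 0.1879]
tool_rot: [0.235, 0.667, -0.237, 0.667]
force: [0.0, 0.2, -2.8]
finger_gap: 0.421
```

```bash
python3 st.py
```

```text
8.43 yaw rad -0.6796 q6 0.52 Tz [0.053 0.075 0.062] tau6 -0.182 F [ 0.02  0.16 -2.78] [0.485  0.0327 0.1879] 0.421
```

Call:
step_arm:
  commands:
    - [0,0,0,0.03]
    - [0,0,0,0.06]

```text
t: 8.6
tcp_pos: [0.4849, 0.0327, 0.1879]
tool_rot: [0.255, 0.659, -0.257, 0.659]
force: [0.3, -0.3, -1.8]
finger_gap: 0.419
```

```bash
python3 st.py
```

```text
8.6 yaw rad -0.74 q6 0.5804 Tz [0.055 0.028 0.092] tau6 -0.182 F [ 0.25 -0.29 -1.83] [0.4849 0.0327 0.1879] 0.419
```

Call:
step_arm:
  commands:
    - [0,0,0,0.03]
    - [0,0,0,0.06]

```text
t: 8.77
tcp_pos: [0.4849, 0.0328, 0.1879]
tool_rot: [0.275, 0.651, -0.276, 0.651]
force: [-0.1, -0.2, -2.8]
finger_gap: 0.42
```

```bash
python3 st.py
```

```text
8.77 yaw rad -0.8004 q6 0.6407 Tz [0.056 0.049 0.041] tau6 -0.182 F [-0.05 -0.19 -2.84] [0.4849 0.0328 0.1879] 0.42
```

Call:
step_arm:
  commands:
    - [0,0,0,0.03]
    - [0,0,0,0.05]

```text
t: 8.93
tcp_pos: [0.4848, 0.0328, 0.1879]
tool_rot: [0.291, 0.644, -0.293, 0.644]
force: [0.3, 0.9, -2.1]
finger_gap: 0.42
```

```bash
python3 st.py
```

```text
8.93 yaw rad -0.8508 q6 0.6911 Tz [0.058 0.032 0.056] tau6 -0.049 F [ 0.27  0.92 -2.07] [0.4848 0.0328 0.1879] 0.42
```

Call:
step_arm:
  commands:
    - [0,0,0,0.03]
    - [0,0,0,0.06]

```text
t: 9.1
tcp_pos: [0.4848, 0.0328, 0.1879]
tool_rot: [0.31, 0.635, -0.312, 0.635]
force: [0.7, -0.5, -2.5]
finger_gap: 0.418
```

```bash
python3 st.py
```

```text
9.1 yaw rad -0.9115 q6 0.7517 Tz [0.092 0.042 0.049] tau6 -0.187 F [ 0.7  -0.46 -2.47] [0.4848 0.0328 0.1879] 0.418
```

Call:
step_arm:
  commands:
    - [0,0,0,0.03]
    - [0,0,0,0.06]

```text
t: 9.27
tcp_pos: [0.4848, 0.0329, 0.1879]
tool_rot: [0.33, 0.625, -0.331, 0.625]
force: [1.1, -0.7, -2.8]
finger_gap: 0.415
```

```bash
python3 st.py
```

```text
9.27 yaw rad -0.9723 q6 0.8124 Tz [0.08  0.044 0.089] tau6 -0.18 F [ 1.14 -0.66 -2.75] [0.4848 0.0329 0.1879] 0.415
```

Call:
step_arm:
  commands:
    - [0,0,0,0.03]
    - [0,0,0,0.06]

```text
t: 9.43
tcp_pos: [0.4847, 0.0329, 0.1879]
tool_rot: [0.349, 0.615, -0.35, 0.615]
force: [1.0, -0.8, -1.5]
finger_gap: 0.421
```

```bash
python3 st.py
```

```text
9.43 yaw rad -1.0331 q6 0.8731 Tz [ 0.117 -0.034  0.044] tau6 -0.18 F [ 0.97 -0.81 -1.52] [0.4847 0.0329 0.1879] 0.421
```

Call:
step_arm:
  commands:
    - [0,0,0,0.03]
    - [0,0,0,0.06]

```text
t: 9.6
tcp_pos: [0.4847, 0.033, 0.1879]
tool_rot: [0.367, 0.604, -0.368, 0.604]
force: [0.2, -0.4, -2.9]
finger_gap: 0.42
```

```bash
python3 st.py
```

```text
9.6 yaw rad -1.094 q6 0.9339 Tz [ 0.126 -0.033  0.032] tau6 -0.18 F [ 0.23 -0.41 -2.88] [0.4847 0.033  0.1879] 0.42
```

Call:
step_arm:
  commands:
    - [0,0,0,0.03]
    - [0,0,0,0.06]

```text
t: 9.77
tcp_pos: [0.4847, 0.0331, 0.1879]
tool_rot: [0.385, 0.592, -0.386, 0.593]
force: [0.1, 1.3, -2.8]
finger_gap: 0.415
```

```bash
python3 st.py
```

```text
9.77 yaw rad -1.1535 q6 0.9936 Tz [ 0.199 -0.079  0.429] tau6 0.209 F [ 0.05  1.33 -2.81] [0.4847 0.0331 0.1879] 0.415
```

Call:
step_arm:
  commands:
    - [0,0,0,0.03]
    - [0,0,0,0.06]

```text
t: 9.93
tcp_pos: [0.4847, 0.0331, 0.188]
tool_rot: [0.402, 0.581, -0.403, 0.582]
force: [0.9, 0.8, -1.8]
finger_gap: 0.418
```

```bash
python3 st.py
```

```text
9.93 yaw rad -1.2122 q6 1.0529 Tz [ 0.186 -0.007  0.446] tau6 0.263 F [ 0.9   0.85 -1.76] [0.4847 0.0331 0.188 ] 0.418
```

Call:
step_arm:
  commands:
    - [0,0,0,0.0]

```text
t: 10.02
tcp_pos: [0.4847, 0.0331, 0.1879]
tool_rot: [0.402, 0.581, -0.403, 0.582]
force: [0.8, -0.1, -1.6]
finger_gap: 0.418
```

```bash
python3 st.py;  python3 - <<'E'
from h import *
for n in("wrist","scene","side","wrist"):
    im=np.ascontiguousarray(optics.snapshot(n)[:,:,::-1]);cv2.imwrite(f"pics/{n}9.png",im); s=telemetry.sense();print(s['ft_torque'].round(3),s['tau'][5].round(3),s['q'][5].round(4))
E
```

```text
10.02 yaw rad -1.2106 q6 1.0517 Tz [ 0.08  -0.006  0.315] tau6 0.5 F [ 0.81 -0.06 -1.59] [0.4847 0.0331 0.1879] 0.418
[ 0.032 -0.04   0.35 ] 0.353 1.0511
[ 0.071 -0.025  0.32 ] 0.341 1.0513
[ 0.127 -0.054  0.302] 0.355 1.0516
[ 0.059 -0.034  0.4  ] 0.37 1.0518
```

View pics/wrist9.png

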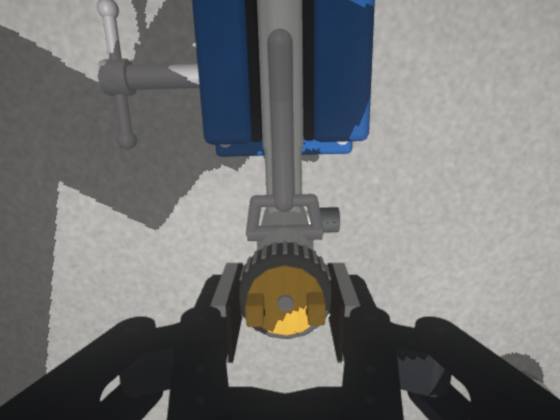

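Run:
```python
from h import *
a=cv2.imread("pics/w8.png");b=cv2.imread("pics/wrist9.png");c=cv2.imread("pics/w7.png")
k=lambda im:cv2.resize(im[236:276,230:345],None,fx=6,fy=5,interpolation=cv2.INTER_CUBIC)
cv2.imwrite("pics/cmp.png",np.vstack([k(c)[:195],k(a)[:195],k(b)[:195]]))
f=lambda im:cv2.cvtColor(im,cv2.COLOR_BGR2GRAY).astype(np.float32)[242:258,262:310]
for x in(c,a):print(cv2.phaseCorrelate(f(x),f(b),cv2.createHanningWindow((48,16),cv2.CV_32F)))
print(cv2.phaseCorrelate(f(c),f(a),cv2.createHanningWindow((48,16),cv2.CV_32F)))
```

```text
((0.3060525249513155, -0.18880809117240105), 1.0218808666492503)
((-0.15151758510814517, -0.0025395030064885304), 0.9666321066518625)
((0.34083213331516404, -0.0887211403206507), 0.9015466999262571)
```

View pics/cmp.png

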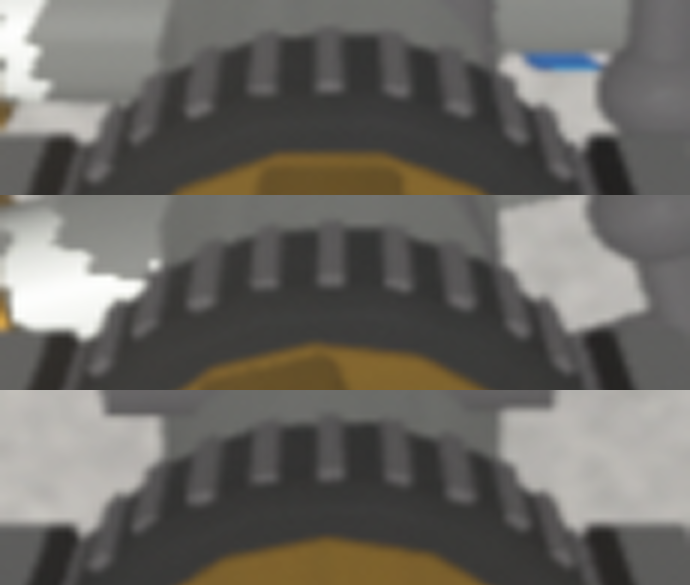

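Call:
step_arm:
  commands:
    - [0,0,0,0]
    - [0,0,0,0]
    - [0,0,0,0]
    - [0,0,0,0]
  jaw: 0.065

```text
t: 10.55
tcp_pos: [0.485, 0.0331, 0.1883]
tool_rot: [0.402, 0.581, -0.403, 0.582]
force: [-0.3, 0.1, 1.0]
finger_gap: 0.766
```

Call:
step_arm:
  commands:
    - [-0.03,0,0,0]
    - [-0.06,0,0,0]
    - [-0.09,0,0,0]
    - [-0.12,0,0,0]
    - [-0.12,0,0,0]
    - [-0.12,0,0,0]

```text
t: 11.05
tcp_pos: [0.4859, 0.0332, 0.3101]
tool_rot: [0.403, 0.579, -0.402, 0.584]
force: [-1.1, 0.4, -0.6]
finger_gap: 0.761
```

```bash
python3 st.py
python3 - <<'E'
from h import *
p=optics.camera_params("wrist")
im=np.ascontiguousarray(optics.snapshot("wrist")[:,:,::-1]);cv2.imwrite("pics/w10.png",im)
u=proj(p,[[.4862,.034,.208]])[0].astype(int);x0,y0=u[0]-50,u[1]-40;print(x0,y0);crop(im,x0,y0,100,75,8,"pics/w10c.png")
import json;json.dump({k:np.array(v).tolist() for k,v in p.items()},open("w10.json","w"))
E
```

```text
11.05 yaw rad -1.2115 q6 1.0517 Tz [0.017 0.007 0.019] tau6 0.0 F [-1.07  0.42 -0.56] [0.4859 0.0332 0.3101] 0.761
232 175
```

View pics/w10c.png

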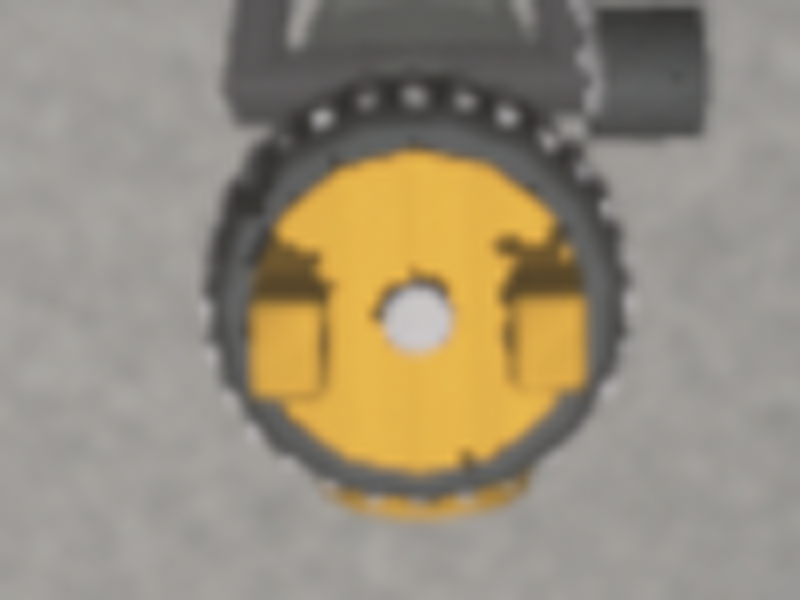

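View pics/w10.png

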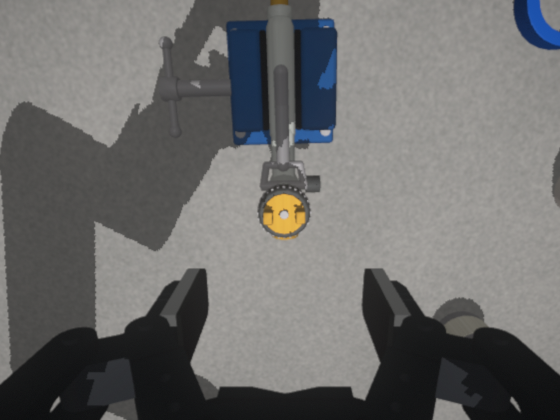

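Run:
```python
from h import *
import json
p={k:np.array(v) for k,v in json.load(open("w10.json")).items()}
c=lambda u,v:(232+u/8-.44,175+v/8-.44)
for l,r in(((286,347),(550,342)),((287,300),(548,295)),((287,397),(550,389))):
    A=atz(p,c(*l),.217);B=atz(p,c(*r),.217);print(np.degrees(np.arctan2(*(B-A)[1::-1]))+0, np.linalg.norm(A-B))
# jaw edges
im=cv2.imread("pics/w10.png");crop(im,215,10,140,140,4.2,"pics/w10d.png")
```

```text
-68.32839591299535 0.02238548925545496
-68.31701543050849 0.022025293451631667
-67.63585514840604 0.022418790675965597
```

View pics/w10d.png

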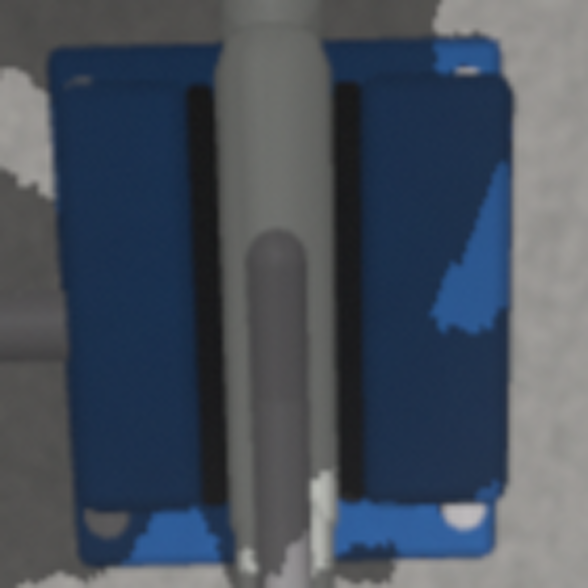

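Run:
```python
from station import manip
print(manip.sign_off())
```

```text
the job is handed in; nothing more can be done
None
```

I squared the cap, then nipped up the ring to about 0.5 N m, and handed the job in at about 11 s. I only touched the horns and the ring, and the robot was clear of everything at the end.

- **Cap:** I gripped it by both horns, turned it about 0.64 rad clockwise and let go. The last picture, taken after tightening, puts the horns at -68.1° in the world frame. Square to the handle is -67.9°, so they are within my reading error of about 0.4°.
- **Ring:** I turned only the ring, about 1.6 rad clockwise in one grip. It ran freely at about 0.05 N m and met its seat after about 1.5 rad.
- **Final torque:** I stopped with a nip of about 0.075–0.115 rad, which by the given law is about 0.49–0.55 N m. Pictures of the knurling showed no slip between pads and ring, and the cap did not follow the ring.
- **Readings that disagreed:** at the last stop the wrist sensor showed 0.45 N m and the joint-6 torque implied about 0.49 N m, falling to about 0.34 N m while holding. That spread is consistent with the stated loss of up to 0.15 N m after a stop. I relied mainly on the angle turned past the seat, and did not turn further to check.

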